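# Lay the bamboo brush flat and flush beside its twin

### The job

One bamboo brush has been left standing on its long edge on the bench: tip it over so it lies flat on its bristles, then, without lifting it off the bench, slide it into the corner rail: head end up against the end stop, its long side flush along its twin, both handles pointing the same way. Once there, press it home sideways against the twin for a moment, firmly enough to feel it (about 5 N) but never hard (30 N is too much). Leave the twin in its corner, and do not disturb the spray bottle, the jug or the bin.

Things in the scene. Friction and masses are not known exactly. Their poses are not given: they have to be found in the camera images.
- brush: Loose 185 mm bamboo paddle brush: head 110 x 60 mm, bristles 100 x 52 mm and 12 mm deep under it. Starts standing on its +y long edge (60 mm tall, origin 30 mm up, bristles away from robot). Origin: head centre at bristle-tip plane. x: handle to head (head end +55 mm); y: across (edges +-30 mm); z: bristles to smooth back (board z 12 to 28 mm), up once flat on its bristles. About 160 g.
- brush_neck (a point): Where the brush's handle meets its head, on the centre line (brush x = -55, y = 0, z = 20 mm). Axes as the brush. The handle is 26 mm wide, 16 mm thick, 75 mm long from here to its round end, and 12 mm clear of the bench when flat; a square 17 mm shoulder of the head lies on each side of it.
- twin: Loose brush of the same shape, size and axes, already lying flat on its bristles (28 mm tall) in the corner rail, long side against the long wall, head end against the end stop. The brush belongs beside it on its open, robot side: when flush the brush's origin is at x = 0, y = +60 mm in this frame.
- corner: Fixed L-shaped aluminium rail, 32 mm high. Origin: inner corner at bench level. Long wall's inner face: plane y = 0, x from 0 to -300 mm; end stop's inner face: plane x = 0, y from 0 to 150 mm. y points to the open side (to the robot), x along the long wall to the end stop. Both home: twin's origin at x -55, y 30 mm, brush's at x -55, y 90 mm.
- bottle: Amber glass spray bottle with black trigger head, 72 mm diameter, 210 mm tall, standing; origin at the centre of its base, z up. Bystander.
- jug: Green plastic watering jug, empty, upright: 130 mm diameter, 150 mm tall, handle out to 117 mm along +x, spout out to 138 mm along -x. Origin at the centre of its base. Bystander.
- bin: Brushed aluminium bin with a round hinged lid, 170 mm diameter, 220 mm tall, fixed; origin at the centre of its base. Bystander.
- bin_lid (a joint): Hinge of the bin's lid, 0 = shut, positive = open (rad).
Mind the look-alikes: they are no part of the job. What is shaped like the brush but turquoise is not meant. Leave any black or green look-alike of the twin alone.

How it is judged (in metres and radians):
On the way, in this order (a step that is already met when the one before it is completed fails the run):
1. the standing brush has been tipped over and lies flat on its bristles (angle between brush's own z axis and vertical below 0.06 rad and height (world z) of brush below 0.005 m), for 0.2 s.
2. the brush is flush beside its twin with its head at the end stop, and pressed against the twin with more than 2 N (contact force between brush and twin above 2 N and y of brush in the frame of twin below 0.063 m and x of brush in the frame of corner above -0.06 m and angle between the x axis of brush and the x axis of twin, either way round below 0.035 rad), for 0.1 s.
At the end, for the whole second after the job is handed in: The brush lies flat on its bristles and at rest, long side within 3 mm of its twin's and parallel to it within 2 degrees, head end within 5 mm of the end stop; the twin still lies flat in the corner, within 4 mm of the long wall, 6 mm of the end stop and 2 degrees of the wall's direction (all of step 1 and y of brush in the frame of twin between 0.055 and 0.063 m and x of brush in the frame of corner between -0.06 and -0.05 m and angle between the x axis of brush and the x axis of twin, either way round below 0.035 rad and y of twin in the frame of corner below 0.034 m and x of twin in the frame of corner above -0.061 m and angle between the x axis of twin and the x axis of corner, either way round below 0.035 rad and angle between twin's own z axis and vertical below 0.06 rad and linear speed of each of brush, twin below 0.01 m/s); the robot touches nothing.
It fails at once if the brush is lifted off the bench (height (world z) of brush above 0.045 m or (angle between brush's own z axis and vertical below 0.3 rad and height (world z) of brush above 0.015 m)).
It fails at once if the brush is pressed on the twin or the corner rail with more than 30 N (not gentle) (contact force between brush and twin above 30 N or contact force between brush and corner above 30 N).
It fails at once if the twin is shifted more than 12 mm (distance of twin from where it was at the start of the episode above 0.012 m).
It fails at once if the spray bottle, jug or bin lid is disturbed (distance of any of bottle, jug from where it was at the start of the episode above 0.015 m or angle between any of bottle, jug's own z axis and vertical above 0.2 rad or value of joint bin_lid above 0.15 rad).
It also fails if it takes over 66 s, if anything falls off the work surface, if the arm or the gripper's body presses on something with over 40 N, if the wrist force passes 120 N, or if a joint passes its speed limit or range.

### The arm

A 7-joint arm with a two-finger parallel gripper is mounted at the origin on the work surface. World frame = base frame: x ahead of the robot, y to its left, z up, the work surface at z = 0. Lengths are in m, angles in degrees, forces in N, time in s.
With the tool pointing down it reaches from about 0.425 to 0.875 m from the base axis. Payload 4.7 kg.
Tool frame: the origin (TCP) lies on the centre line of the jaws, within the pads' length; the fingertips stand 17 mm ahead of it and the grasp point (between the pads) lies 2 mm behind it; z points along the fingers, y is the line along which they close (so a half turn about z gives the same grasp; the last joint's range is limited). The gripper opens to 87 mm and grips with 3 to 60 N. Pads are 19 mm wide; open, the fingers measure 117 mm over their backs; the gripper's body (75 mm by 190 mm) begins 51 mm behind the grasp point.
Start: joints at [0.808, 18.392, -4.016, 83.108, 1.295, 78.541, -3.26], TCP at [0.65, -0, 0.24] pointing down, gripper open.
Joint ranges: [-163.93, 163.93], [-17.29, 119.83], [-79.2, 71.16], [3.27, 140.29], [-89.18, 269.18], [5.43, 117.66], [-154.24, 154.24]. Speed limits (degrees/s): [147.25, 147.25, 180, 180, 180, 180, 180].

### API

Orientations are given as [roll, pitch, yaw] about the fixed x, y, z axes, in that order (R = Rz(yaw) Ry(pitch) Rx(roll)).
In Python, from cell import env, read_camera gives the robot as it stands.
- The arm moves only by the shell command python3 -m jog 'ROWS' [FORCE]. ROWS is JSON, a list of rows, each a list of 5 numbers: the opening, from 0 (shut) to 1 (fully open), then the shift along the tool's x, y, z each as a share of 0.02 m, from -1 to 1, then the turn about the tool's z as a share of 45 degrees, from -1 to 1. In form: [[gripper, x, y, z, yaw], ...]. A call has 1 to 12 rows; each row shifts and turns the commanded pose from where the row before left it, along the tool's axes as they then stand; what a row does not reach is not made up. A row lasts 1/12 s, in which the tool goes at most 41.7 mm and 7.16 degrees, less where a joint would pass 70% of its speed; a pose out of reach is approached as far as the arm can. A call with a number of a shift or a turn outside -1 to 1 is refused whole. A call with a gripper value outside its range is refused whole. The fingers move at their own pace and stop on an object; FORCE is the grip in N (left out, the last holds). Time passes only in rows, so rows that do not move let the fingers close. It gives the time, the measured TCP pose, the force, the opening and the grip force at its end, in the units of the state.
- env.get_obs(): the state, without advancing time (a new reading comes with each control period).
- read_camera(name): name is "scene" or "side" or "wrist"; returns a dict with "color" (420x560x3 uint8, red, green, blue), "range_z" (420x560 float32, m along the optical axis (not along the pixel's ray), 0 where there is no reading), "mtx" (3x3 intrinsics, pixels), "k1" (the pictures are not rectified: a ray, as slopes to the right and down, at radius r is drawn at 1 + k1 r^2 times it, then the intrinsics apply), "world_from_camera" (4x4, takes a point from camera to world coordinates); the wrist camera has in their place "T_tool_cam" (4x4, takes a point from camera to tool coordinates, whose origin is the TCP and whose axes are the flange's). Camera axes: x right, y down, z forward; pixel columns grow to the right and rows downward; lengths in m; the calibration is good to about 2 mm. A picture is of the moment at which its call begins: read the wrist's pose just before it.
- env.sign_off(): hands the job in; it is judged then, once.
The state is a dict: "time_s": time; "qpos": joint angles; "joint_velocities": joint speeds; "effort": joint torques, N m; "tool_pos": TCP position; "tool_rot": TCP orientation; "force": force on the tool from outside, world axes, zero at the start; "wrist_torque": the same for the moment, N m; "grip_width": finger opening in m; "grasp_force": force on a finger pad.
Only numpy, scipy, OpenCV 4.12 (cv2) and the standard library are available. Lean on these libraries where they do the work, as an engineer would, in place of code of your own. Each camera call takes 0.05 s, during which the arm holds its last target. There are 200 camera calls.

## Working session

There is one attempt and no reset: what is moved stays moved. The work goes in short steps, Python scripts to look and compute and a shell command to move; the robot and the scene stay as the last step left them, time stands still between calls to the robot, and variables do not carry over. Pictures are saved under pics/ and viewed, at most 10 in all, crops included, and the job is handed in when it is done.

```bash
mkdir -p pics; ls; cat > h.py <<'E'
import numpy as np, cv2
from cell import env, read_camera
def pts(c, T=None):
    """world xyz per pixel from depth"""
    T = c["world_from_camera"] if T is None else T
    v,u=np.mgrid[0:420,0:560].astype(float)
    r=rays(c,np.stack([u,v],-1).reshape(-1,2)).reshape(420,560,3)
    p=r*c["range_z"][...,None]
    return p@T[:3,:3].T+T[:3,3]
def rays(c,uv):
    k=np.array([c["k1"],0,0,0,0.])
    n=cv2.undistortPoints(np.asarray(uv,float).reshape(-1,1,2),np.array(c["mtx"],float),k).reshape(-1,2)
    return np.c_[n,np.ones(len(n))]
def onplane(c,uv,z,T=None):
    T = c["world_from_camera"] if T is None else T
    d=rays(c,uv)@T[:3,:3].T
    return T[:3,3]+d*((z-T[2,3])/d[:,2])[:,None]
def wristT(c,o):
    from scipy.spatial.transform import Rotation as R
    T=np.eye(4);T[:3,:3]=R.from_euler('xyz',o["tool_rot"],degrees=True).as_matrix();T[:3,3]=o["tool_pos"]
    return T@c["T_tool_cam"]
def save(c,n): cv2.imwrite(f"pics/{n}.png",cv2.cvtColor(c["color"],cv2.COLOR_RGB2BGR))
E
python3 - <<'E'
from h import *
o=env.get_obs();print(o)
for n in("scene","side"):
    c=read_camera(n);save(c,n);np.savez(n,**c);print(c["world_from_camera"].round(3).tolist(),c["k1"])
E
```

```text
pics
{'time_s': 0.0, 'qpos': array([ 0.80826666, 18.43894746, -4.01513741, 83.17526343,  1.29402653,
       78.53969127, -3.2611083 ]), 'joint_velocities': array([-0.07151306, -0.00532138,  0.02295157,  0.01629103,  0.0533123 ,
       -0.07655197,  0.03757078]), 'effort': array([-2.58547143e-04, -4.91284704e+01, -4.03903294e-01, -3.12526345e+01,
       -6.40594075e-02,  4.37659642e-02,  1.61017233e-04]), 'tool_pos': array([ 6.49481527e-01, -5.20524908e-05,  2.38459518e-01]), 'tool_rot': array([-1.79891284e+02,  4.89605255e-03,  8.99998190e+01]), 'force': array([-0.63790735, -0.53462649,  0.24480047]), 'wrist_torque': array([-0.01897555,  0.01969722, -0.01965619]), 'grasp_force': 0.0, 'grip_width': 0.0867582720713819}
[[-0.195, 0.606, -0.771, 1.341], [0.981, 0.108, -0.163, 0.216], [-0.015, -0.788, -0.615, 0.835], [0.0, 0.0, 0.0, 1.0]] -0.09985442029242579
[[-0.72, -0.464, 0.516, -0.238], [-0.694, 0.472, -0.543, 0.739], [0.009, -0.75, -0.662, 1.008], [0.0, 0.0, 0.0, 1.0]] -0.07566175180853109
```

View pics/scene.png

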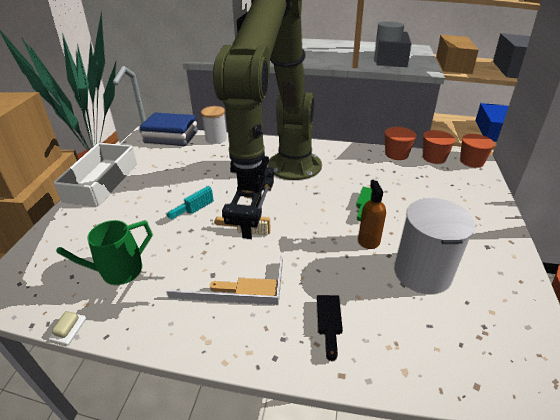

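View pics/side.png

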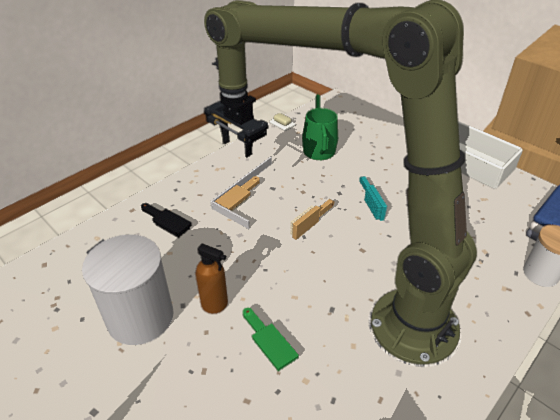

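The scene picture shows the standing brush near (245,225), the twin at (245,287) and the rail's end stop at (280,278). The side picture shows the brush at (313,217) and the twin at (240,193). Handles point to world -y. Next I measure in both views and look through the wrist camera.

```bash
python3 - <<'E'
from h import *
o=env.get_obs();w=read_camera("wrist");save(w,"w0")
cs={n:dict(np.load(n+".npz")) for n in("scene","side")};w["world_from_camera"]=wristT(w,o);cs["wrist"]=w
for n,c in cs.items():
    hsv=cv2.cvtColor(c["color"],cv2.COLOR_RGB2HSV)
    m=cv2.inRange(hsv,(8,90,90),(25,255,255))
    k,l,s,ce=cv2.connectedComponentsWithStats(m)
    P=pts(c)
    for i in range(1,k):
        if s[i,4]<60: continue
        q=P[(l==i)&(c["range_z"]>0)]
        if len(q)<40 or not(0.4<np.median(q[:,0])<0.95 and abs(np.median(q[:,1]))<.35): continue
        hi=q[q[:,2]>np.percentile(q[:,2],97)-.006]
        r=cv2.minAreaRect(hi[:,:2].astype(np.float32))
        print(n,s[i,:4],"z1,50,99",np.percentile(q[:,2],[1,50,99]).round(4),"xy",np.percentile(q[:,:2],[1,99],axis=0).round(3).tolist(),"rect",np.round(r[0],4),np.round(r[1],4),round(r[2],1))
E
```

```text
scene [372 202  14  15] z1,50,99 [0.0254 0.1474 0.1594] xy [[0.252, 0.302], [0.446, 0.349]] rect [0.4297 0.3165] [0.0118 0.0311] 37.4
scene [210 278  67  18] z1,50,99 [0.0154 0.0282 0.032 ] xy [[0.65, -0.115], [0.712, 0.061]] rect [ 0.6867 -0.0291] [0.0597 0.1837] 8.2
side [215 176  44  34] z1,50,99 [0.0123 0.0272 0.0326] xy [[0.646, -0.114], [0.711, 0.058]] rect [ 0.6825 -0.0286] [0.0596 0.1805] 7.2
side [293 199  41  41] z1,50,99 [0.0038 0.0405 0.0627] xy [[0.418, -0.185], [0.439, -0.009]] rect [ 0.4281 -0.0644] [0.0175 0.1104] 1.9
wrist [277 123  71 148] z1,50,99 [0.027  0.0288 0.0306] xy [[0.65, -0.08], [0.713, 0.061]] rect [ 0.6838 -0.0116] [0.0593 0.147 ] 7.0
wrist [ 26 197  47  43] z1,50,99 [0.0088 0.0603 0.0621] xy [[0.422, -0.039], [0.437, -0.011]] rect [ 0.4292 -0.0252] [0.0154 0.0288] 1.5
wrist [493 257  20  61] z1,50,99 [0.3061 0.3122 0.3143] xy [[0.697, 0.026], [0.699, 0.037]] rect [0.6983 0.0311] [0.0026 0.0116] 7.0
wrist [ 49 291   6  23] z1,50,99 [0.312  0.3135 0.3144] xy [[0.601, 0.027], [0.603, 0.032]] rect [0.6024 0.0294] [0.002  0.0061] 1.6
wrist [248 339 205  13] z1,50,99 [0.318  0.3205 0.3231] xy [[0.644, 0.023], [0.683, 0.025]] rect [0.6642 0.0239] [0.0022 0.0403] 89.7
```

View pics/w0.png

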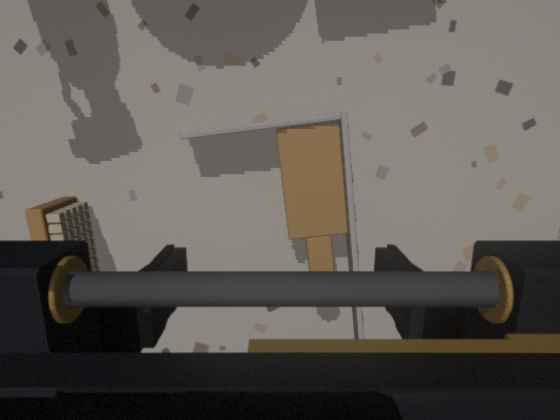

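The wrist picture shows the twin's head at about (315,180), turned 7°, its head end at the stop. The standing brush is at the left edge (60,215). The measured heights (twin 0.029, brush 0.062) and sizes match the text.

The standing brush's centre is about (0.428,-0.064), with its back facing the robot. I'll straddle it with open fingers and push its top toward +x.

```bash
python3 -m jog '[[1,-0.4,-1,0,0],[1,-0.4,-1,0,0],[1,-0.4,-1,0,0],[1,-0.4,-1,0,0],[1,-0.4,-1,0.5,0],[1,-0.4,-1,0.5,0],[1,-0.4,-1,0.5,0],[1,-0.4,-1,0.5,0],[1,0,-1,0.5,0],[1,0,-0.75,0.5,0],[1,0,0,0.5,0],[1,0,0,0,0]]'; python3 -m jog '[[1,0,0,1,0],[1,0,0,1,0],[1,0,0,1,0],[1,0,0,1,0],[1,0,0,1,0],[1,0,0,0.4,0],[1,0,0,0,0],[1,0,0,0,0]]'
python3 - <<'E'
from h import *
c=read_camera("side");save(c,"s1")
E
```

```text
time_s: 1.15
tool_pos: [0.4536, -0.064, 0.1677]
tool_rot: [-179.9, -0.0, 90.0]
force: [0.2, -0.3, -0.1]
grip_width: 0.0866
grasp_force: 0.0
time_s: 1.82
tool_pos: [0.4558, -0.0639, 0.0619]
tool_rot: [180.0, -0.0, 90.0]
force: [0.0, -1.2, -0.0]
grip_width: 0.0873
grasp_force: 0.0
```

View pics/s1.png

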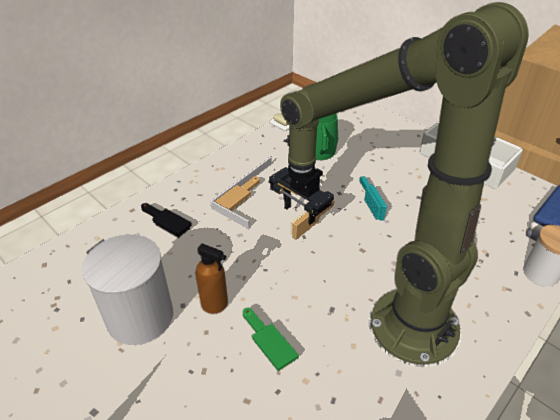

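The side picture shows the gripper straddling the brush, which is still standing, with its head end at (300,226). Now push.

```bash
python3 -m jog '[[1,0,0.2,0,0],[1,0,0.2,0,0],[1,0,0.2,0,0],[1,0,0.2,0,0],[1,0,0.2,0,0],[1,0,0.2,0,0],[1,0,0.2,0,0],[1,0,0.2,0,0],[1,0,0,0,0],[1,0,0,0,0],[1,0,0,0,0],[1,0,0,0,0]]'; python3 -m jog '[[1,0,0,-1,0],[1,0,0,-1,0],[1,0,0,-1,0],[1,0,0,-1,0],[1,0,0,-1,0],[1,0,0,-1,0],[1,0,0,-1,0],[1,-1,0,-1,0],[1,-1,0,-1,0],[1,-1,0,0,0],[1,-1,0,0,0],[1,0,0,0,0]]'
cat > look.py <<'E'
import sys
from h import *
o=env.get_obs()
for n in sys.argv[2:]:
    c=read_camera(n)
    if n=="wrist": c["world_from_camera"]=wristT(c,o)
    save(c,sys.argv[1]+n)
    hsv=cv2.cvtColor(c["color"],cv2.COLOR_RGB2HSV)
    m=cv2.inRange(hsv,(8,90,90),(25,255,255))
    P=pts(c); m[(c["range_z"]==0)|(P[...,2]>.1)|(P[...,0]<.35)|(P[...,0]>.9)|(abs(P[...,1])>.3)]=0
    k,l,s,ce=cv2.connectedComponentsWithStats(m)
    for i in range(1,k):
        if s[i,4]<150: continue
        q=P[l==i]; hi=q[(q[:,2]>.022)]
        if len(hi)<30: continue
        r=cv2.minAreaRect(hi[:,:2].astype(np.float32))
        print(n,s[i,:4],"z",np.percentile(q[:,2],[1,50,99]).round(4),"rect",np.round(r[0],4),np.round(r[1],4),round(r[2],1),"ext",np.percentile(hi[:,:2],[.5,99.5],axis=0).round(4).tolist())
        # head only: axis from rect; pixels with wide cross-section
        a=np.radians(r[2] if r[1][0]<r[1][1] else r[2]-90)
        if a>np.pi/4*1.2: a-=np.pi/2
        ax=np.array([-np.sin(a),np.cos(a)]); wd=np.array([np.cos(a),np.sin(a)])
        t=hi[:,:2]@ax; e=np.percentile(t,99.7); hd=hi[(t>e-.1)]
        rr=cv2.minAreaRect(hd[:,:2].astype(np.float32))
        wc=hd[:,:2]@wd; mid=(np.percentile(wc,.5)+np.percentile(wc,99.5))/2
        print("   head centre",np.round(ax*(e-.055)+wd*mid,4),"axis deg",round(np.degrees(a),2),"head rect",np.round(rr[1],4),round(rr[2],1),"width",np.round(np.percentile(wc,99.5)-np.percentile(wc,.5),4))
E
python3 look.py a wrist side scene
```

```text
time_s: 2.87
tool_pos: [0.4868, -0.0641, 0.0615]
tool_rot: [-180.0, 0.0, 90.0]
force: [0.2, -0.4, 0.9]
grip_width: 0.0871
grasp_force: 0.0
time_s: 3.87
tool_pos: [0.4863, -0.1489, 0.242]
tool_rot: [180.0, 0.1, 89.7]
force: [-0.3, 0.2, 0.1]
grip_width: 0.087
grasp_force: 0.0
wrist [467   0  70 160] z [0.0269 0.0289 0.0307] rect [ 0.6874 -0.0508] [0.0621 0.1413] 5.0 ext [[0.6524, -0.118], [0.714, 0.0158]]
   head centre [ 0.6854 -0.0372] axis deg 5.0 head rect [0.0622 0.1018] 4.9 width 0.059
wrist [235  34  69 199] z [0.0269 0.0288 0.0306] rect [ 0.4797 -0.1014] [0.059  0.1836] 1.9 ext [[0.4489, -0.1894], [0.508, -0.0106]]
   head centre [ 0.4785 -0.0653] axis deg 1.87 head rect [0.059  0.1007] 1.9 width 0.0582
side [215 176  45  34] z [0.0118 0.0274 0.0327] rect [ 0.6819 -0.0291] [0.0623 0.186 ] 6.0 ext [[0.6459, -0.116], [0.7118, 0.0606]]
   head centre [0.6789 0.006 ] axis deg 5.97 head rect [0.0623 0.1025] 6.3 width 0.0608
side [275 195  47  38] z [0.0124 0.0274 0.0324] rect [ 0.478 -0.1  ] [0.0632 0.1892] 2.5 ext [[0.4446, -0.1902], [0.5065, -0.0066]]
   head centre [ 0.4757 -0.0609] axis deg 2.52 head rect [0.0632 0.1001] 2.0 width 0.0602
scene [210 227  59  19] z [0.0137 0.0287 0.0325] rect [ 0.4827 -0.1   ] [0.0608 0.1837] 3.2 ext [[0.4522, -0.1889], [0.5112, -0.0087]]
   head centre [ 0.4816 -0.0636] axis deg 3.16 head rect [0.0609 0.1003] 2.3 width 0.0577
scene [210 278  67  18] z [0.0246 0.0284 0.0317] rect [ 0.686  -0.0289] [0.0578 0.1834] 7.0 ext [[0.6496, -0.1178], [0.7133, 0.0625]]
   head centre [0.6815 0.007 ] axis deg 7.0 head rect [0.0578 0.1005] 7.0 width 0.0572
```

View pics/awrist.png

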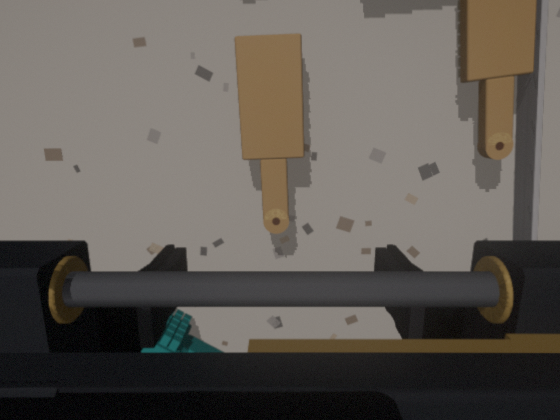

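The wrist picture shows the brush lying flat on its bristles: head at (270,97), handle end at (276,220). Three views agree on its head centre, about (0.4785,-0.0645), and 2° of yaw. I'll check clearance to the turquoise look-alike, then move above the handle.

```bash
python3 - <<'E'
from h import *
c=dict(np.load("scene.npz"));P=pts(c)
m=cv2.inRange(cv2.cvtColor(c["color"],cv2.COLOR_RGB2HSV),(82,100,60),(100,255,255))>0
q=P[m&(P[...,2]<.1)&(c["range_z"]>0)];print(np.percentile(q,[1,99],axis=0).round(3))
E
python3 -m jog '[[0.65,0.5,-0.25,1,-0.045],[0.65,0.3,0,1,0],[0.65,0,0,1,0],[0.65,0,0,1,0],[0.65,0,0,1,0],[0.65,0,0,1,0],[0.65,0,0,1,0],[0.65,0,0,0,0],[0.65,0,0,0,0]]'; python3 look.py b scene
```

```text
[[ 0.296 -0.358  0.002]
 [ 0.444 -0.25   0.061]]
time_s: 4.77
tool_pos: [0.481, -0.1266, 0.1008]
tool_rot: [-179.9, -0.1, 92.1]
force: [0.5, -0.2, 0.8]
grip_width: 0.0568
grasp_force: 0.0
scene [211 227  58  19] z [0.0147 0.0288 0.0326] rect [ 0.4838 -0.0998] [0.0609 0.1837] 2.8 ext [[0.452, -0.1882], [0.5106, -0.0091]]
   head centre [ 0.4817 -0.0638] axis deg 2.79 head rect [0.061  0.1005] 2.4 width 0.0585
scene [210 278  67  18] z [0.0161 0.0283 0.0319] rect [ 0.6858 -0.0291] [0.058 0.184] 7.7 ext [[0.6487, -0.1177], [0.7134, 0.0622]]
   head centre [0.6812 0.0069] axis deg 7.67 head rect [0.058  0.1005] 7.7 width 0.0569
```

```bash
python3 -m jog '[[0.65,-0.3,0,0.75,0],[0.65,0,0,1,0],[0.65,0,0,1,0],[0.65,0,0,0.8,0],[0.65,0,0,0.2,0],[0.65,0,0,0,0],[0.65,0,0,0,0]]' && python3 -m jog '[[0.2,0,0,0,0],[0.2,0,0,0,0],[0.2,0,0,0,0],[0.2,0,0,0,0],[0.2,0,0,0,0],[0.2,0,0,0,0],[0.2,0,0,0,0],[0.2,0,0,0,0]]' 12; python3 look.py c wrist side
```

```text
time_s: 5.4
tool_pos: [0.4833, -0.1341, 0.028]
tool_rot: [179.9, 0.0, 92.0]
force: [0.2, 0.1, 0.7]
grip_width: 0.0566
grasp_force: 0.0
time_s: 6.07
tool_pos: [0.4819, -0.1341, 0.0267]
tool_rot: [-180.0, 0.0, 92.0]
force: [-1.5, -0.3, 0.6]
grip_width: 0.0257
grasp_force: 11.9
wrist [191   0 169 272] z [0.0273 0.0289 0.0304] rect [ 0.4797 -0.0777] [0.0596 0.1024] 2.8 ext [[0.4493, -0.1267], [0.5092, -0.0275]]
   head centre [ 0.4799 -0.0824] axis deg 2.83 head rect [0.0596 0.1009] 2.8 width 0.0582
wrist [252 307  59  32] z [0.0273 0.0287 0.0301] rect [ 0.4836 -0.1524] [0.0255 0.0162] 1.8 ext [[0.471, -0.1602], [0.4963, -0.1446]]
   head centre [ 0.4413 -0.1537] axis deg -88.24 head rect [0.0255 0.0162] 1.8 width 0.0156
side [215 176  44  34] z [0.0127 0.0273 0.0329] rect [ 0.6826 -0.0293] [0.0622 0.1824] 6.1 ext [[0.6455, -0.1154], [0.711, 0.0597]]
   head centre [0.6785 0.0048] axis deg 6.13 head rect [0.0622 0.1018] 6.1 width 0.0612
side [275 201  38  32] z [0.0115 0.0272 0.0324] rect [ 0.479  -0.0773] [0.0644 0.1433] 2.6 ext [[0.4454, -0.1412], [0.5078, -0.0065]]
   head centre [ 0.4763 -0.061 ] axis deg 2.56 head rect [0.0613 0.1   ] 2.2 width 0.0601
```

View pics/cwrist.png

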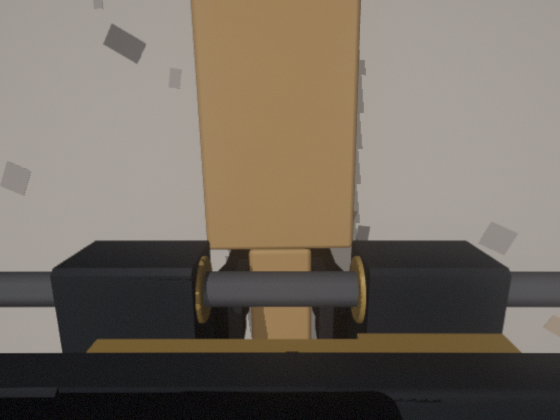

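The wrist picture shows the handle held between the pads just behind the shoulders (shoulder line at row 248). Next I drag the brush to a staging point 15 mm off the twin and 20 mm short of the end stop.

```bash
python3 -m jog '[[0.2,0.16,0.3,0,0],[0.2,0.16,0.57,0,0],[0.2,0.16,0.6,0,0],[0.2,0.16,0.6,0,0],[0.2,0.16,0.6,0,0],[0.2,0.16,0.6,0,0],[0.2,0.16,0.6,0,0],[0.2,0.16,0.6,0,0],[0.2,0.16,0.6,0,0],[0.2,0.16,0.6,0,0],[0.2,0.16,0.6,0,0],[0.2,0.16,0.6,0,0]]'; python3 -m jog '[[0.2,0,0,0,-0.03],[0.2,0,0,0,-0.03],[0.2,0,0,0,-0.03],[0.2,0,0,0,-0.02],[0.2,0,0,0,0],[0.2,0,0,0,0]]'; python3 look.py d scene side wrist
```

```text
time_s: 7.17
tool_pos: [0.6176, -0.0915, 0.0267]
tool_rot: [-179.9, 0.1, 92.0]
force: [-3.7, -2.4, 5.8]
grip_width: 0.0262
grasp_force: 12.0
time_s: 7.67
tool_pos: [0.6179, -0.0906, 0.0267]
tool_rot: [180.0, -0.0, 97.0]
force: [1.6, 0.4, 2.1]
grip_width: 0.0259
grasp_force: 11.9
scene [210 259  67  37] z [0.0142 0.0283 0.0321] rect [ 0.6483 -0.0322] [0.1339 0.1846] 4.3 ext [[0.5804, -0.1162], [0.7129, 0.0616]]
   head centre [0.6448 0.0041] axis deg 4.34 head rect [0.1338 0.1007] 4.3 width 0.1291
side [215 179  57  40] z [0.0118 0.0275 0.0338] rect [ 0.6463 -0.0284] [0.1392 0.167 ] 9.7 ext [[0.5729, -0.1001], [0.7106, 0.0582]]
   head centre [ 0.6426 -0.0018] axis deg 9.73 head rect [0.1393 0.1014] 10.0 width 0.1366
wrist [192   0 170 272] z [0.0274 0.029  0.0306] rect [ 0.6107 -0.0345] [0.0597 0.102 ] 7.4 ext [[0.5775, -0.0833], [0.6424, 0.0167]]
   head centre [ 0.6116 -0.0394] axis deg 7.39 head rect [0.0597 0.1009] 7.4 width 0.0582
wrist [384   0 176 256] z [0.0186 0.0288 0.0304] rect [ 0.6833 -0.0205] [0.0668 0.0947] 1.1 ext [[0.6503, -0.063], [0.7141, 0.025]]
   head centre [ 0.6826 -0.0297] axis deg 1.13 head rect [0.0668 0.0947] 1.1 width 0.0629
wrist [251 307  60  32] z [0.0272 0.0286 0.0299] rect [ 0.6211 -0.109 ] [0.0258 0.0168] 6.8 ext [[0.6082, -0.1173], [0.6337, -0.1001]]
   head centre [ 0.5786 -0.1137] axis deg -83.17 head rect [0.0258 0.0168] 6.8 width 0.0157
```

View pics/dwrist.png

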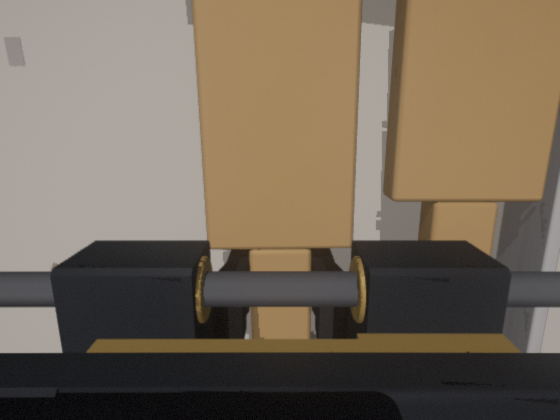

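The wrist picture shows the brush's shoulder line at row 248 (columns 208-352) and the twin's at row 199 (388-545), with a narrow gap between their edges. I'll fit those edges to get the remaining distances in tool axes.

```bash
cat > gap.py <<'E'
import sys
from h import *
o=env.get_obs();c=read_camera("wrist");T=wristT(c,o);c["world_from_camera"]=T
P=pts(c);m=cv2.inRange(cv2.cvtColor(c["color"],cv2.COLOR_RGB2HSV),(8,90,90),(25,255,255))>0
m&=(abs(P[...,2]-.029)<.004)
def edge(rows,c0,last):   # first/last mask col in the range beyond c0
    out=[]
    for r in rows:
        x=np.flatnonzero(m[r]); 
        s=np.split(x,np.flatnonzero(np.diff(x)>3)+1); s=[a for a in s if len(a)>60]
        a=next((a for a in s if a[0]<=c0<=a[-1]),None)
        if a is not None: out.append((a[-1]+.5 if last else a[0]-.5,r))
    q=onplane(c,np.array(out),.028)[:,:2]
    vx,vy,x0,y0=cv2.fitLine(q.astype(np.float32),cv2.DIST_HUBER,0,.0005,.0005).ravel()
    if vy<0: vx,vy=-vx,-vy
    return np.array([x0,y0]),np.array([vx,vy])
def bot(cols):
    q=[]
    for u in cols:
        y=np.flatnonzero(m[:,u]); y=y[y<300]
        s=np.split(y,np.flatnonzero(np.diff(y)>3)+1); q.append((u,max(s,key=len)[-1]+.5))
    return np.median(onplane(c,np.array(q),.028)[:,:2],0),np.median([a[1] for a in q])
R=range(20,180,4)
bl=edge(R,280,0);br=edge(R,280,1);tl=edge(R,450,0)
for n,e in(("bl",bl),("br",br),("tl",tl)): print(n,e[0].round(4),"deg",np.degrees(np.arctan2(-e[1][0],e[1][1])).round(2))
ax=tl[1];nm=np.array([ax[1],-ax[0]])
print("gap at br mid",((tl[0]-br[0])@nm).round(4),"width",((br[0]-bl[0])@nm).round(4))
b,rb=bot(range(215,240,3));t,rt=bot(range(400,415,2))
print("shoulders",b.round(4),rb,t.round(4),rt,"advance",((t-b)@ax).round(4))
print(o["tool_pos"],o["tool_rot"],o["force"])
E
python3 gap.py
```

```text
bl [ 0.5794 -0.021 ] deg 7.71
br [ 0.638  -0.0138] deg 7.55
tl [ 0.6526 -0.0136] deg 6.88
gap at br mid 0.0145 width 0.059
shoulders [ 0.595  -0.0781] 248.5 [ 0.6643 -0.0494] 200.5 advance 0.0202
[ 0.61787656 -0.09063589  0.02669727] [ 1.79991395e+02 -1.34030024e-02  9.69684311e+01] [0.91745114 2.19328913 2.99491265]
```

```bash
python3 -m jog '[[0.2,0.2,0.1,0,0.016],[0.2,0.2,0.15,0,0],[0.2,0.2,0.15,0,0],[0.2,0.2,0.15,0,0],[0.2,0.05,0,0,0],[0.2,0,0,0,0],[0.2,0,0,0,0]]'; python3 gap.py
```

```text
time_s: 8.45
tool_pos: [0.6276, -0.0727, 0.0268]
tool_rot: [179.9, 0.0, 96.3]
force: [1.2, -1.9, 3.1]
grip_width: 0.0256
grasp_force: 11.9
bl [ 0.59   -0.0041] deg 7.22
br [0.6488 0.0039] deg 7.15
tl [0.6508 0.0041] deg 6.81
gap at br mid 0.002 width 0.0593
shoulders [ 0.6048 -0.0599] 248.5 [ 0.6776 -0.048 ] 239.5 advance 0.0031
[ 0.62758815 -0.07266728  0.02677711] [1.79929743e+02 1.93686642e-02 9.62621387e+01] [ 1.23447107 -1.88472465  3.07926968]
```

```bash
python3 -m jog '[[0.2,0.05,0,0,0],[0.2,0.05,0,0,0],[0.2,0,0,0,0]]' | grep -E 'pos|^force'; python3 -m jog '[[0.2,0.04,0,0,0.008],[0.2,0,0,0,0]]'| grep -E 'pos|^force'; python3 -m jog '[[0.2,0.04,0,0,0],[0.2,0,0,0,0]]'| grep -E 'pos|^force'; python3 gap.py
```

```text
tool_pos: [0.627, -0.071, 0.0268]
force: [0.7, -4.5, 4.9]
tool_pos: [0.6267, -0.0705, 0.0268]
force: [0.7, -4.7, 5.5]
tool_pos: [0.6266, -0.0697, 0.0268]
force: [0.4, -3.9, 5.3]
bl [0.5894 0.    ] deg 6.81
br [0.6483 0.0068] deg 6.49
tl [0.6506 0.0054] deg 7.01
gap at br mid 0.0021 width 0.0593
shoulders [ 0.604  -0.0567] 248.5 [ 0.6768 -0.0454] 239.5 advance 0.0024
[ 0.62660407 -0.06965525  0.02677803] [1.79995253e+02 4.04495143e-02 9.58599736e+01] [ 0.43262624 -3.89437584  5.28824331]
```

The twin's shoulder is now hidden by the gripper (row 240), so I use its earlier reading. By that, the brush has advanced fully, level with its twin's head end, and the gap is 2 mm. I'll release, rise, and press from the side at mid-head with closed fingers.

```bash
python3 -m jog '[[0.42,0,0,0,0],[0.42,0,0,0,0],[0.42,0,0,0,0],[0.42,0,0,-0.5,0],[0.42,0,0,-1,0],[0.42,0,0,-1,0],[0.42,0,0,-1,0]]'; python3 -m jog '[[0,0.7,-0.57,0,-0.022],[0,0.7,-0.57,0,0],[0,0.7,-0.57,0,0],[0,0.7,-0.57,0,0],[0,0.7,-0.57,0,0],[0,0,0,0,0],[0,0,0,0,0]]'; python3 look.py e side scene wrist
```

```text
time_s: 9.72
tool_pos: [0.6262, -0.0684, 0.0974]
tool_rot: [-179.9, -0.0, 95.9]
force: [-0.2, -0.1, 1.2]
grip_width: 0.0364
grasp_force: 0.0
time_s: 10.3
tool_pos: [0.5615, -0.005, 0.0971]
tool_rot: [180.0, -0.0, 97.0]
force: [1.0, -0.1, 0.1]
grip_width: 0.0023
grasp_force: 0.0
side [215 183  50  35] z [0.0141 0.0276 0.033 ] rect [ 0.6337 -0.0153] [0.1602 0.1434] 6.9 ext [[0.5832, -0.0732], [0.7118, 0.0588]]
   head centre [ 0.6572 -0.0086] axis deg -83.14 head rect [0.101  0.1432] 7.4 width 0.1344
scene [210 262  69  34] z [0.0159 0.0284 0.032 ] rect [ 0.6542 -0.0322] [0.1208 0.1845] 5.4 ext [[0.5903, -0.1224], [0.7118, 0.0616]]
   head centre [0.6509 0.0037] axis deg 5.39 head rect [0.1206 0.1012] 5.3 width 0.1173
wrist [323 141 219 130] z [0.0235 0.0288 0.0304] rect [0.6473 0.021 ] [0.1226 0.0788] 6.9 ext [[0.5847, -0.0128], [0.7086, 0.0644]]
   head centre [0.6523 0.0218] axis deg -83.06 head rect [0.1013 0.0788] 7.0 width 0.0771
wrist [441 307  73  46] z [0.0268 0.0287 0.0302] rect [ 0.6953 -0.0537] [0.0452 0.0338] 8.2 ext [[0.672, -0.0705], [0.7139, -0.036]]
   head centre [ 0.6618 -0.0584] axis deg -81.82 head rect [0.0452 0.0338] 8.2 width 0.0328
```

View pics/ewrist.png

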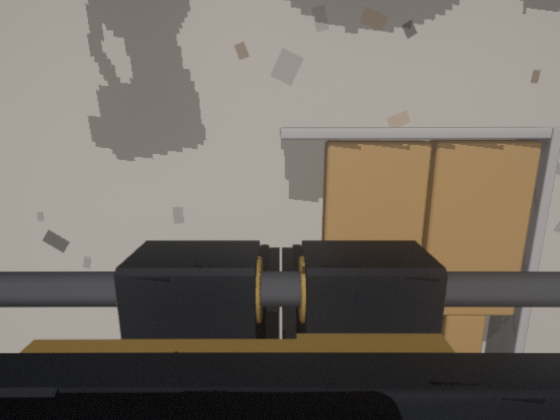

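The wrist picture shows both heads up against the end stop (upper edge at row 143) with a thin gap at column 429. Now descend and press in small steps.

```bash
python3 -m jog '[[0,0,0,1,0],[0,0,0,1,0],[0,0,0,1,0],[0,0,0,0.5,0],[0,0,0.25,0,0],[0,0,0.2,0,0],[0,0,0,0,0],[0,0,0,0,0]]'; for i in 1; do python3 -m jog '[[0,0,0.05,0,0],[0,0,0.05,0,0],[0,0,0,0,0],[0,0,0,0,0]]' | grep -E 'pos|^force'; done
```

```text
time_s: 11.12
tool_pos: [0.5724, -0.0051, 0.028]
tool_rot: [179.8, 0.0, 96.9]
force: [-0.1, -0.5, -0.2]
grip_width: 0.0005
grasp_force: 0.0
tool_pos: [0.573, -0.0049, 0.0269]
force: [0.1, 0.8, -0.1]
```

```bash
python3 -m jog '[[0,0,0.1,0,0],[0,0,0,0,0],[0,0,0,0,0]]' | grep -E 'pos|^force';python3 -m jog '[[0,0,0.05,0,0],[0,0,0,0,0],[0,0,0,0,0]]' | grep -E 'pos|^force';python3 -m jog '[[0,0,0.05,0,0],[0,0,0,0,0],[0,0,0,0,0]]' | grep -E 'pos|^force'
```

```text
tool_pos: [0.5749, -0.0046, 0.0266]
force: [0.4, 0.3, 0.6]
tool_pos: [0.5758, -0.0045, 0.0265]
force: [-0.5, -0.1, -0.1]
tool_pos: [0.5768, -0.0044, 0.0266]
force: [0.1, 0.4, -0.0]
```

```bash
python3 -m jog '[[0,0,0.05,0,0],[0,0,0,0,0],[0,0,0,0,0]]' | grep -E 'pos|^force';python3 -m jog '[[0,0,0.05,0,0],[0,0,0,0,0],[0,0,0,0,0]]' | grep -E 'pos|^force';python3 -m jog '[[0,0,0.05,0,0],[0,0,0,0,0],[0,0,0,0,0]]' | grep -E 'pos|^force'
```

```text
tool_pos: [0.5778, -0.0043, 0.0266]
force: [-0.2, -0.7, 0.6]
tool_pos: [0.5788, -0.0041, 0.0266]
force: [-0.0, -1.4, 0.3]
tool_pos: [0.5798, -0.004, 0.0266]
force: [0.3, -0.7, 0.2]
```

```bash
python3 look.py f side scene; python3 - <<'E'
import cv2
a=cv2.imread('pics/fside.png')[150:260,180:330];b=cv2.imread('pics/fscene.png')[230:320,190:310]
cv2.imwrite('pics/fc.png',cv2.vconcat([cv2.resize(a,(450,330)),cv2.resize(b,(450,270))]))
E
```

```text
side [215 190  37  28] z [0.0182 0.0278 0.0449] rect [0.6375 0.0186] [0.1402 0.0776] 5.3 ext [[0.5819, -0.0138], [0.7078, 0.0604]]
   head centre [0.6514 0.0205] axis deg -84.68 head rect [0.1005 0.0775] 3.8 width 0.0755
scene [210 263  69  33] z [0.0153 0.0283 0.032 ] rect [ 0.6554 -0.0319] [0.1209 0.1828] 6.1 ext [[0.5929, -0.1231], [0.7114, 0.0617]]
   head centre [0.6523 0.0037] axis deg 6.1 head rect [0.1209 0.1006] 6.2 width 0.1139
```

View pics/fc.png

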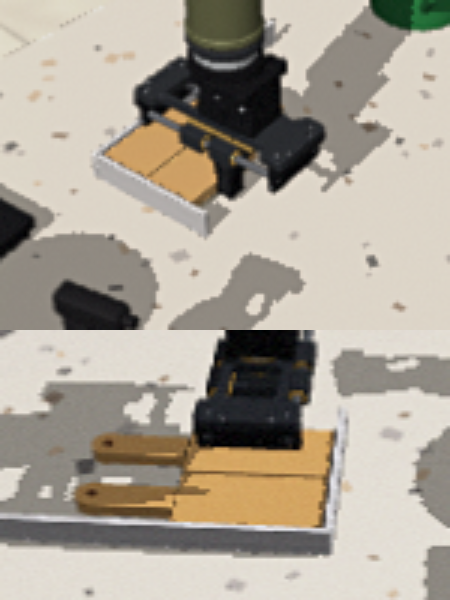

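The crop shows the finger beside the brush's near long edge, very close to touching, with both heads at the stop. Continue in 1 mm steps.

```bash
python3 -m jog '[[0,0,0.05,0,0],[0,0,0,0,0],[0,0,0,0,0]]' | grep -E 'pos|^force';python3 -m jog '[[0,0,0.05,0,0],[0,0,0,0,0],[0,0,0,0,0]]' | grep -E 'pos|^force'
```

```text
tool_pos: [0.5805, -0.004, 0.0265]
force: [-1.3, -0.7, 0.7]
tool_pos: [0.5818, -0.0038, 0.0265]
force: [-0.4, -0.6, 0.2]
```

```bash
python3 -m jog '[[0,0,0.05,0,0],[0,0,0,0,0],[0,0,0,0,0]]' | grep -E 'pos|^force'
```

```text
tool_pos: [0.5824, -0.0038, 0.0265]
force: [-1.3, -0.2, 1.6]
```

Contact begins, at about friction level. Continue.

```bash
python3 -m jog '[[0,0,0.05,0,0],[0,0,0,0,0],[0,0,0,0,0]]' | grep -E 'pos|^force'
```

```text
tool_pos: [0.5831, -0.0037, 0.0265]
force: [-4.2, -0.2, 3.0]
```

```bash
python3 -m jog '[[0,0,0.04,0,0],[0,0,0,0,0],[0,0,0,0,0]]' | grep -E 'pos|^force'
```

```text
tool_pos: [0.5831, -0.0037, 0.0265]
force: [-7.4, -1.6, 5.5]
```

```bash
python3 -m jog '[[0,0,0.03,0,0],[0,0,0,0,0],[0,0,0,0,0]]' | grep -E 'pos|^force'
```

```text
tool_pos: [0.5831, -0.0037, 0.0265]
force: [-9.2, -1.6, 6.0]
```

About 9 N of steady press. Hold briefly, back off, rise and check.

```bash
python3 -m jog '[[0,0,0,0,0],[0,0,0,0,0],[0,0,0,0,0],[0,0,0,0,0]]' | grep -E 'pos|^force'; python3 -m jog '[[0,0,-0.1,0,0],[0,0,-0.2,0,0],[0,0,-0.5,0,0],[0,0,-0.5,0,0],[0,0,0,-1,0],[0,0,0,-1,0],[0,0,0,-1,0],[0,0,0,-1,0],[0,0,0,-1,0],[0,0,0,-1,0],[0,0,0,-1,0],[0,0,0,0,0]]'; python3 -m jog '[[0,-1,0.5,-1,0],[0,-1,1,-1,0],[0,-1,1,0,0],[0,-1,1,0,0],[0,-0.5,0,0,0],[0,0,0,0,0],[0,0,0,0,0]]'; python3 look.py g wrist scene; python3 - <<'E'
from h import *
o=env.get_obs();c=read_camera("wrist");T=wristT(c,o);g=cv2.cvtColor(c["color"],cv2.COLOR_RGB2BGR);print(cv2.imwrite("pics/g2.png",g),o["tool_pos"],o["tool_rot"])
E
```

```text
tool_pos: [0.5831, -0.0037, 0.0265]
force: [-8.3, -0.7, 6.1]
time_s: 15.88
tool_pos: [0.5614, -0.0065, 0.1711]
tool_rot: [179.5, 0.0, 96.9]
force: [0.4, -0.2, 1.0]
grip_width: 0.0008
grasp_force: 0.0
time_s: 16.47
tool_pos: [0.6384, -0.0877, 0.2054]
tool_rot: [-179.9, -0.0, 96.8]
force: [-1.6, 0.4, -0.4]
grip_width: 0.0007
grasp_force: 0.0
wrist [237  19 150 223] z [0.0269 0.0288 0.0306] rect [ 0.6573 -0.0334] [0.1194 0.1844] 7.0 ext [[0.5913, -0.122], [0.7132, 0.061]]
   head centre [0.6526 0.0028] axis deg 7.04 head rect [0.1194 0.1006] 7.0 width 0.1174
scene [210 263  69  33] z [0.0168 0.0283 0.0318] rect [ 0.6565 -0.0324] [0.1169 0.1834] 6.9 ext [[0.5931, -0.1221], [0.7116, 0.0616]]
   head centre [0.6527 0.0035] axis deg 6.85 head rect [0.1169 0.1006] 6.8 width 0.1138
True [ 0.63856151 -0.08585986  0.20610153] [-1.79950516e+02 -7.17528315e-02  9.69666598e+01]
```

View pics/g2.png

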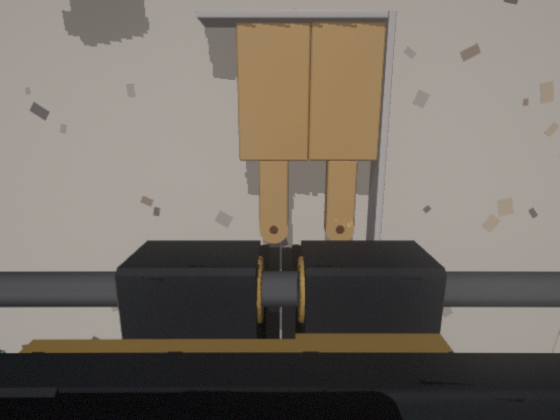

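The wrist picture shows both brushes side by side: shoulders level at row 159, head ends at row 24 against the stop, and long sides flush at column 309. The combined head width is 119.4 mm, so I hand it in.

```bash
python3 -c "
from cell import env
print(env.sign_off())"
```

```text
the job is handed in; nothing more can be done
None
```

The job is handed in, with no verdict shown: the brush was tipped flat, slid into the corner flush beside its twin with its head at the end stop, and pressed sideways at about 9 N, more than the suggested 5 N but well under 30 N.

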